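# Load the reader's check carrier with its reference disc and control vial

### The job

Load the metal check carrier for the reader: lay the round white reference disc flat and fully home in the round nest (not the square one), and stand the capped amber control vial upright in the bore in the middle of the carrier, right down on its floor. Lower both into place rather than dropping them, and leave the square tile and the bottle where they stand.

Things in the scene. Friction and masses are not known exactly. Their poses are not given: they have to be found in the camera images.
- carrier: check carrier: aluminium block fixed to the bench, 230 x 90 mm, 29 mm high, at any yaw. Origin: centre of its underside; x runs along its length, z up. In its top, in a row along x: a square nest (x = -75 mm, 53 x 53 mm, 7 mm deep), a vial bore (x = 0, 25 mm diameter, 25 mm deep), a round nest (x = +75 mm, 53 mm diameter, 7 mm deep)
- round_nest (a point): centre of the floor of the round nest, 22 mm above the bench, 7 mm below the carrier's top
- square_nest (a point): centre of the floor of the square nest, 22 mm above the bench; stays empty
- bore (a point): centre of the floor of the vial bore, 4 mm above the bench, 25 mm below the carrier's top
- disc: round white ceramic reference disc, 50 mm diameter, 18 mm thick, about 85 g, lying flat on the bench. Origin: centre of its underside, z up; when seated it stands 11 mm proud of the carrier's top
- disc_center (a point): the middle of the disc, 9 mm above its underside
- vial: capped vial standing upright on the bench, 22 mm diameter all the way up, 65 mm high (the top 18 mm is the white cap, below it amber glass), bevelled foot, about 30 g. Origin: centre of its underside, z towards the cap; when seated it stands 40 mm proud of the carrier's top
- tile: bystander: square white ceramic tile, 50 x 50 x 18 mm, lying flat on the bench, to be left alone. Origin: centre of its underside
- bottle: bystander: white plastic reagent bottle, 48 mm diameter, 85 mm high, standing on the bench, to be left alone. Origin: centre of its underside

How it is judged (in metres and radians):
At the end, for the whole second after the job is handed in: The disc lies in the round nest, its centre within 4 mm of the nest's centre, within 2 mm of the floor and flat within 0.06 rad; the vial stands in the bore, its foot within 5 mm of the bore's centre and within 3 mm of its floor, upright within 0.15 rad; both are at rest (below 20 mm/s) (horizontal distance between disc_center and round_nest below 0.004 m and z of disc_center in the frame of round_nest below 0.011 m and angle between the z axis of disc and the z axis of carrier, either way round below 0.06 rad and horizontal distance between vial and bore below 0.005 m and z of vial in the frame of bore below 0.003 m and angle between vial's own z axis and vertical below 0.15 rad and linear speed of each of disc, vial below 0.02 m/s); the robot touches nothing.
It fails at once if the square tile is moved by more than 20 mm (distance of tile from where it was at the start of the episode above 0.02 m).
It fails at once if the bottle is moved by more than 20 mm (distance of bottle from where it was at the start of the episode above 0.02 m).
It fails at once if the disc is dropped (out of the fingers and moving faster than 0.7 m/s, a fall of about 25 mm) (linear speed of disc above 0.7 m/s and contact force between the fingers and disc below 0.05 N).
It fails at once if the vial is dropped (out of the fingers and moving faster than 0.7 m/s, a fall of about 25 mm) (linear speed of vial above 0.7 m/s and contact force between the fingers and vial below 0.05 N).
It also fails if it takes over 64 s, if anything falls off the work surface, if the arm or the gripper's body presses on something with over 40 N, if the wrist force passes 120 N, or if a joint passes its speed limit or range.

### The arm

A 7-joint arm with a two-finger parallel gripper is mounted at the origin on the work surface. World frame = base frame: x ahead of the robot, y to its left, z up, the work surface at z = 0. Lengths are in m, angles in degrees, forces in N, time in s.
With the tool pointing down it reaches from about 0.425 to 0.925 m from the base axis. Payload 6.8 kg.
Tool frame: the origin (TCP) lies on the centre line of the jaws, within the pads' length; the fingertips stand 19 mm ahead of it and the grasp point (between the pads) is the TCP; x points along the fingers, y is the direction in which the jaws open and shut, and the axes are right-handed (so a half turn about x gives the same grasp; the last joint's range is limited). The gripper opens to 88 mm and grips with 3 to 60 N. Pads are 20 mm wide; open, the fingers measure 115 mm over their backs; the gripper's body (75 mm by 178 mm) begins 61 mm behind the grasp point.
Start: joints at [67.202, 27.33, 1.283, 89.118, -0.659, 63.558, -4.761], TCP at [0.193, -0.647, 0.242] pointing down, gripper open.
Joint ranges: [-169.35, 169.35], [-19.33, 120.38], [-80.79, 83.38], [13.8, 139.57], [-78.32, 258.32], [9.67, 109.79], [-169.56, 169.56]. Speed limits (degrees/s): [136.94, 136.94, 180, 180, 180, 180, 180].

### API

Orientations are given as [roll, pitch, yaw] about the fixed x, y, z axes, in that order (R = Rz(yaw) Ry(pitch) Rx(roll)).
In Python, from workcell import ctrl gives the robot as it stands. The module is installed in compiled form; this text tells all that it offers. Calls block until the motion is done:
- ctrl.move_to(position, orientation): joint-space move of the TCP to a pose.
- ctrl.servo_line(position, attitude=None, vel=0.15, force_limit=None): straight line of the TCP; attitude=None keeps the orientation; vel is the mean speed in m/s. With force_limit (N) it stops when the force on the tool has changed by that much, and returns True; else False.
- ctrl.movej(angles): joint-space move.
- ctrl.grip(opening, effort=None): finger opening in m; effort is the grip in N (None keeps the last); returns when the fingers have stopped.
- ctrl.dwell(seconds).
- ctrl.inverse_kinematics(position, orientation): joint angles nearest the present ones, or None.
- ctrl.capture(name): name is "side" or "top"; returns the picture (400x640x3 uint8, blue, green, red); there is no depth.
- ctrl.get_calibration(name): a dict with "intrinsics" (3x3 intrinsics, pixels), "world_from_camera" (4x4, takes a point from camera to world coordinates). Camera axes: x right, y down, z forward; pixel columns grow to the right and rows downward; lengths in m; the calibration is good to about 2 mm. A picture is of the moment at which its call begins. get_calibration takes no time and is no camera call.
A pose or a line that the arm cannot do raises ctrl.Unreachable and nothing moves.
- ctrl.sign_off(): hands the job in, once; it reports no verdict.
Trained networks look in the newest picture that a camera, given by its name, has taken for a name from the list of things; names that differ only in an ending like _2 or _b are one class to them, and where a whole thing is asked for, a point or a joint stands for the part that bears it (a point fixed in the world has none). Each returns a list of dicts, best first, with "score" (0 to 1); they miss things now and then, are a little off and sometimes report something else, mostly with a low value. They report only what shows in the picture. A call takes as long as a camera call.
- ctrl.trace(camera, target): "pixels" (400x640 bool, what is visible of it) and "box" ([centre column, centre row, width, height] as shares, 0 to 1, of the picture: columns of its width, rows of its height, round what is visible of it).
- ctrl.place_of(camera, target): "at" ([row, column] as shares, 0 to 1, of the picture: columns of its width, rows of its height: a listed point, or the origin of a listed thing).
Readings, each from a call of its own:
- ctrl.get_time(): time.
- ctrl.get_q(): joint angles.
- ctrl.get_dq(): joint speeds.
- ctrl.get_effort(): joint torques, N m.
- ctrl.get_position(): TCP position.
- ctrl.get_tcp_rot(): TCP orientation.
- ctrl.get_ft_force(): force on the tool from outside, world axes, zero at the start.
- ctrl.get_moment(): the same for the moment, N m.
- ctrl.get_grip_width(): finger opening in m.
Only numpy, scipy, OpenCV 4.12 (cv2) and the standard library are available. Lean on these libraries where they do the work, as an engineer would, in place of code of your own. Each camera call takes 0.05 s, during which the arm holds its last target. There are 200 camera calls.

## Working session

There is one attempt and no reset: what is moved stays moved. The work goes in short steps, each a Python script; the robot and the scene stay as the last script left them, time stands still between calls to the robot, and variables do not carry over. Pictures are saved under pics/ and viewed, about 8 in all and at most 12, crops included, and the job is handed in when it is done.

```bash
mkdir -p pics
cat > h.py <<'E'
import numpy as np, cv2
from workcell import ctrl
def ray(cam,u,v,z):
    c=ctrl.get_calibration(cam);K=np.array(c["intrinsics"]);T=np.array(c["world_from_camera"])
    d=T[:3,:3]@np.linalg.solve(K,[u,v,1.]);o=T[:3,3]
    return o+d*(z-o[2])/d[2]
def proj(cam,p):
    c=ctrl.get_calibration(cam);K=np.array(c["intrinsics"]);T=np.linalg.inv(np.array(c["world_from_camera"]))
    q=K@(T[:3,:3]@np.array(p)+T[:3,3]);return q[:2]/q[2]
E
python3 - <<'E'
from h import *
np.set_printoptions(precision=4,suppress=True)
ims=[]
for c in("top","side"):
    im=ctrl.capture(c);cv2.imwrite(f"pics/{c}0.png",im)
    k=ctrl.get_calibration(c);print(c,np.array(k["intrinsics"])[0],np.array(k["world_from_camera"]))
    for n,z in(("round_nest",.022),("square_nest",.022),("bore",.004),("disc_center",.009),("disc",0),("vial",0),("tile",0),("bottle",0),("carrier",0)):
        for r in ctrl.place_of(c,n)[:2]:
            v,u=r["at"][0]*400,r["at"][1]*640
            print(c,n,round(r["score"],2),round(u,1),round(v,1),ray(c,u,v,z))
print(ctrl.get_time(),ctrl.get_tcp_rot(),ctrl.get_position())
E
```

```text
top [430.7409   0.     317.6177] [[-0.0216 -0.9807  0.1944  0.3057]
 [-0.9998  0.0206 -0.0069 -0.0007]
 [ 0.0028 -0.1945 -0.9809  1.1474]
 [ 0.      0.      0.      1.    ]]
top round_nest 0.57 336.1 163.7 [ 0.6196 -0.0607  0.022 ]
top square_nest 0.63 323.8 218.3 [ 0.4711 -0.0236  0.022 ]
top bore 0.78 331.4 195.3 [ 0.5362 -0.0461  0.004 ]
top disc_center 0.6 199.3 171.1 [0.6101 0.3121 0.009 ]
top disc 0.65 200.7 175.0 [0.6013 0.3103 0.    ]
top vial 0.59 212.3 226.0 [0.4599 0.275  0.    ]
top tile 0.63 439.1 225.7 [ 0.4478 -0.3329  0.    ]
top bottle 0.79 417.4 174.3 [ 0.5908 -0.2841  0.    ]
top bottle 0.2 200.1 172.6 [0.6081 0.3121 0.    ]
top carrier 0.61 329.0 192.2 [ 0.5458 -0.0401  0.    ]
side [366.7415   0.     322.5444] [[-0.7877 -0.354   0.5042  0.1161]
 [-0.6161  0.4531 -0.6444  0.5779]
 [-0.0004 -0.8182 -0.5749  0.5723]
 [ 0.      0.      0.      1.    ]]
side round_nest 0.9 321.7 194.7 [ 0.616  -0.0574  0.022 ]
side square_nest 0.7 360.2 223.5 [ 0.4678 -0.0177  0.022 ]
side bore 0.72 339.0 211.6 [ 0.5493 -0.0446  0.004 ]
side disc_center 0.67 214.4 284.5 [0.5996 0.3133 0.009 ]
side disc 0.97 216.0 285.0 [0.6037 0.3079 0.    ]
side vial 0.86 278.0 304.9 [0.4691 0.2664 0.    ]
side vial 0.27 320.2 196.8 [ 0.6329 -0.072   0.    ]
side tile 0.53 420.2 179.1 [ 0.4572 -0.3264  0.    ]
side tile 0.47 215.3 282.4 [0.6105 0.3043 0.    ]
side bottle 0.82 373.4 165.7 [ 0.6081 -0.3093  0.    ]
side bottle 0.59 358.0 222.5 [ 0.4883 -0.0414  0.    ]
side carrier 0.66 340.6 215.5 [ 0.5394 -0.0381  0.    ]
side carrier 0.41 319.5 194.6 [ 0.6411 -0.0793  0.    ]
1.0 [129.3849  89.9959 -34.0135] [ 0.1929 -0.6469  0.2417]
```

View pics/top0.png

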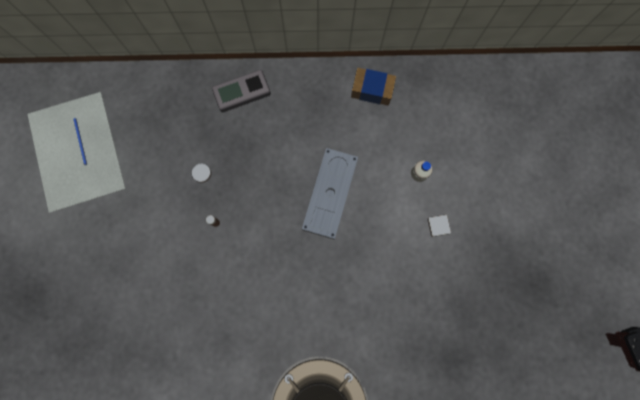

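View pics/side0.png

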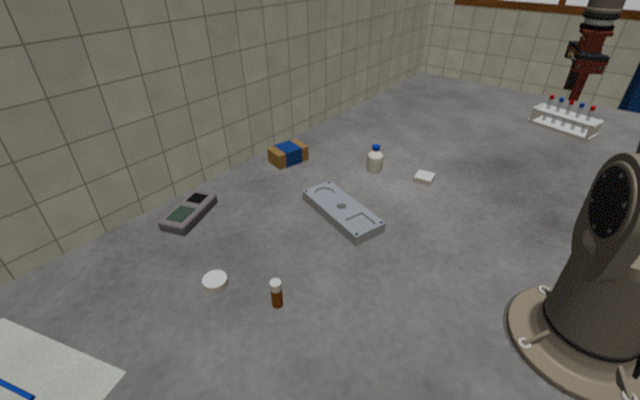

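```bash
cat >> h.py <<'E'
from scipy.optimize import minimize
def box(x,y,yaw,h=.029,a=.115,b=.045):
    c,s=np.cos(yaw),np.sin(yaw)
    return [(x+c*i*a-s*j*b,y+s*i*a+c*j*b,z) for i in(-1,1) for j in(-1,1) for z in(0,h)]
def cyl(x,y,r,h,z0=0):
    return [(x+r*np.cos(t),y+r*np.sin(t),z) for t in np.linspace(0,6.283,48) for z in(z0,z0+h)]
def render(cam,pts,S=4):
    p=np.array([proj(cam,q) for q in pts])
    hull=cv2.convexHull(((p+.5)*S-.5).astype(np.float32))
    m=np.zeros((400*S,640*S),np.uint8)
    cv2.fillConvexPoly(m,np.round(hull*16).astype(np.int32),255,shift=4)
    return cv2.resize(m,(640,400),interpolation=cv2.INTER_AREA)/255.
def fit(cams,masks,f,x0,step):
    B=lambda m:cv2.GaussianBlur(m.astype(np.float64),(0,0),1.5)
    t=[B(m) for m in masks]
    cost=lambda x:sum(((B(render(c,f(*x)))-q)**2).sum() for c,q in zip(cams,t))
    x0=np.array(x0,float);sim=np.vstack([x0]+[x0+step[i]*np.eye(len(x0))[i] for i in range(len(x0))])
    r=minimize(cost,x0,method="Nelder-Mead",options=dict(initial_simplex=sim,xatol=1e-4,fatol=1e-3,maxfev=120))
    return r.x,r.fun
E
python3 - <<'E'
from h import *
np.set_printoptions(precision=4,suppress=True)
M={}
for c in("top","side"):
    ctrl.capture(c)
    for n in("carrier","disc","vial","bottle","tile"):
        R=ctrl.trace(c,n)
        print(c,n,[(round(r["score"],2),np.round(np.array(r["box"][:2])*[640,400],1),int(r["pixels"].sum())) for r in R[:3]])
        if R: M[c,n]=R[0]["pixels"]
np.savez("masks.npz",**{f"{a}_{b}":m for (a,b),m in M.items()})
F=dict(carrier=(box,[.545,-.042,np.radians(-14)],[.01,.01,.05]),disc=(lambda x,y:cyl(x,y,.025,.018),[.605,.31],[.01,.01]),vial=(lambda x,y:cyl(x,y,.011,.065),[.465,.27],[.01,.01]))
for n,(f,x0,s) in F.items():
    for cs in(("top",),("side",),("top","side")):
        if all((c,n) in M for c in cs): print(n,cs,*fit(cs,[M[c,n] for c in cs],f,x0,s))
E
```

```text
top carrier [(0.71, array([330.6, 192.6]), 2955)]
top disc [(0.84, array([201.4, 174.2]), 294)]
top vial [(0.42, array([212.5, 221.7]), 94), (0.34, array([202.4, 172.4]), 298)]
top bottle [(0.63, array([420.5, 171. ]), 350)]
top tile []
side carrier [(0.91, array([342.4, 214.2]), 2754)]
side disc [(0.86, array([214.6, 282.6]), 466)]
side vial [(0.73, array([276.7, 293.8]), 336)]
side bottle [(0.81, array([373.9, 159. ]), 335)]
side tile [(0.58, array([422.7, 178.9]), 255)]
carrier ('top',) [ 0.5388 -0.0412 -0.309 ] 2.443925524454889
carrier ('side',) [ 0.5411 -0.0398 -0.3027] 4.549178257922255Traceback (most recent call last):
  File "<stdin>", line 14, in <module>
  File "h.py", line 27, in fit
    r=minimize(cost,x0,method="Nelder-Mead",options=dict(initial_simplex=sim,xatol=1e-4,fatol=1e-3,maxfev=120))
    res = _minimize_neldermead(fun, x0, args, callback, bounds=bounds,
                               **options)
    fxr = func(xr)
    fx = function(np.copy(x), *(wrapper_args + args))
  File "h.py", line 25, in <lambda>
    cost=lambda x:sum(((B(render(c,f(*x)))-q)**2).sum() for c,q in zip(cams,t))
                  ~~~^^^^^^^^^^^^^^^^^^^^^^^^^^^^^^^^^^^^^^^^^^^^^^^^^^^^^^^^^^
  File "h.py", line 25, in <genexpr>
    cost=lambda x:sum(((B(render(c,f(*x)))-q)**2).sum() for c,q in zip(cams,t))
                          ~~~~~~^^^^^^^^^
  File "h.py", line 17, in render
    p=np.array([proj(cam,q) for q in pts])
                ~~~~^^^^^^^
  File "h.py", line 8, in proj
    c=ctrl.get_calibration(cam);K=np.array(c["intrinsics"]);T=np.linalg.inv(np.array(c["world_from_camera"]))
ValueError: time passes only in moves, steps and waits
```

```bash
cat > fixh.py <<'E'
s=open("h.py").read()
s=s.replace("from workcell import ctrl\n","from workcell import ctrl\n_C={c:ctrl.get_calibration(c) for c in('top','side')}\n")
s=s.replace("c=ctrl.get_calibration(cam)","c=_C[cam]")
open("h.py","w").write(s)
E
python3 fixh.py
python3 - <<'E'
from h import *
np.set_printoptions(precision=4,suppress=True)
M=np.load("masks.npz")
F=dict(carrier=(box,[.54,-.041,-.305],[.01,.01,.05]),disc=(lambda x,y:cyl(x,y,.025,.018),[.605,.31],[.01,.01]),vial=(lambda x,y:cyl(x,y,.011,.065),[.465,.27],[.01,.01]),bottle=(lambda x,y:cyl(x,y,.024,.085),[.6,-.3],[.01,.01]))
for n,(f,x0,s) in F.items():
    for cs in(("top",),("side",),("top","side")):
        print(n,cs,*fit(cs,[M[f"{c}_{n}"] for c in cs],f,x0,s))
E
```

```text
carrier ('top',) [ 0.5388 -0.0411 -0.308 ] 2.443707456165373
carrier ('side',) [ 0.5414 -0.0399 -0.3034] 4.881673671578858
carrier ('top', 'side') [ 0.54   -0.0409 -0.3069] 15.946936718663608
disc ('top',) [0.6033 0.3076] 1.0640459891829028
disc ('side',) [0.6044 0.3083] 12.60636615589641
disc ('top', 'side') [0.6041 0.308 ] 14.655385165248253
vial ('top',) [0.4683 0.2666] 2.805564166253906
vial ('side',) [0.4703 0.2672] 4.3798225744823975
vial ('top', 'side') [0.4696 0.2678] 9.100766494605889
bottle ('top',) [ 0.5871 -0.2816] 38.39652046213993
bottle ('side',) [ 0.59   -0.2773] 87.51029750306952
bottle ('top', 'side') [ 0.5891 -0.2815] 134.0038741618178
```

```bash
cat >> h.py <<'E'
def att(jaw): return [90-jaw,90,0]
def ik_ok(p,jaw):
    q=ctrl.inverse_kinematics(p,att(jaw));return None if q is None else np.round(q)
D=np.array([.6041,.308]);V=np.array([.4696,.2675]);C=np.array([.540,-.0408]);YAW=np.degrees(-.306)
u=np.array([np.cos(-.306),np.sin(-.306)]);N=C+.075*u
def P(xy,z): return [float(xy[0]),float(xy[1]),float(z)]
E
python3 - <<'E'
from h import *
for nm,xy,z in(("D",D,.0275),("V",V,.05),("N",N,.05),("B",C,.054)):
    for j in(-107.5,-62.5,-17.5,27.5,72.5): print(nm,j,ik_ok(P(xy,z),j),ik_ok(P(xy,.2),j) is not None)
E
```

```text
D -107.5 [ -14.   44.  -27.   95.   25.   47. -159.] True
D -62.5 [ -11.   45.  -31.   95.   29.   48. -117.] True
D -17.5 [ -3.  50. -45.  94.  41.  54. -80.] True
D 27.5 [ -1.  51. -48.  94.  45.  56. -37.] True
D 72.5 [  1.  53. -52.  94.  48.  58.   6.] True
V -107.5 [ -56.   32.   25.  117.  -23.   35. -123.] True
V -62.5 [  -6.   35.  -39.  114.   33.   42. -127.] True
V -17.5 [ -7.  35. -38. 114.  32.  42. -82.] True
V 27.5 [  8.  45. -60. 113.  50.  53. -51.] True
V 72.5 [  4.  41. -54. 113.  45.  49.  -2.] True
N -107.5 [   6.   35.   -7.  105.    7.   40. -113.] True
N -62.5 [ 12.  36. -16. 105.  14.  41. -74.] True
N -17.5 [ 20.  38. -27. 104.  23.  44. -37.] True
N 27.5 [ 26.  40. -35. 104.  31.  47.   3.] True
N 72.5 [ 30.  42. -42. 103.  36.  49.  44.] True
B -107.5 [   7.   30.  -12.  115.   10.   36. -119.] True
B -62.5 [ 12.  31. -18. 114.  16.  37. -79.] True
B -17.5 [ 18.  32. -26. 114.  22.  39. -39.] True
B 27.5 [ 23.  33. -33. 114.  27.  41.   1.] True
B 72.5 [ 28.  35. -39. 113.  32.  43.  42.] True
```

Run:
```python
from h import *
J=YAW+90
ctrl.grip(.075,5)
ctrl.move_to(P(D,.12),att(J-90))
print(ctrl.servo_line(P(D,.0275),vel=.12,force_limit=8))
ctrl.grip(.03,5);print("w1",ctrl.get_grip_width())
ctrl.grip(.075)
ctrl.servo_line(P(D,.055),vel=.1)
ctrl.move_to(P(D,.055),att(J))
print(ctrl.servo_line(P(D,.0275),vel=.1,force_limit=8),ctrl.get_position())
ctrl.grip(.03,25);print("w2",ctrl.get_grip_width())
ctrl.servo_line(P(D,.10),vel=.1)
print(ctrl.get_grip_width(),ctrl.get_ft_force(),ctrl.get_time())
im=ctrl.capture("side");cv2.imwrite("pics/s1.png",cv2.resize(im[200:340,120:340],None,fx=3,fy=3))
```

```text
False
w1 0.049971040833946614
False [0.60355805 0.30771044 0.0263631 ]
w2 0.04930631522819072
0.04894338547811977 [ 0.32435776  0.08342111 -1.55717395] 11.275
```

View pics/s1.png

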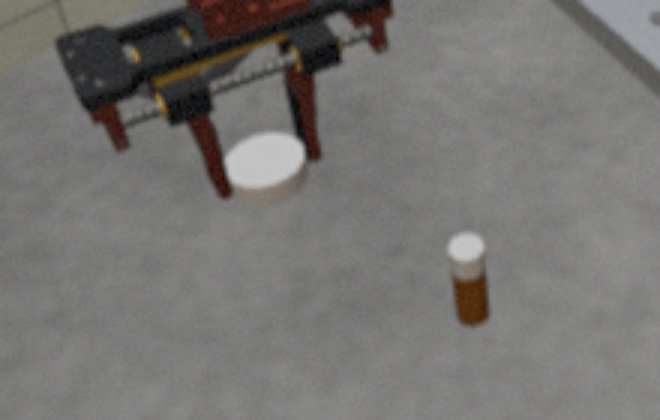

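```bash
cat >> h.py <<'E'
def insert(T,ztop,zseat,s0=(0,0),F=4,offs=None):
    """lower at T+offset until contact; success if below the half-way height"""
    if offs is None:
        offs=[(0,0)]+[(r*np.cos(a),r*np.sin(a)) for r in(.0012,.0024) for a in np.arange(0,6.28,np.pi/3)]
    for o in offs:
        t=np.array(T)+o
        ctrl.servo_line(P(t,ztop+.004),vel=.05)
        hit=ctrl.servo_line(P(t,zseat-.001),vel=.025,force_limit=F)
        p=ctrl.get_position();f=ctrl.get_ft_force()
        print("off",np.round(o,4),hit,np.round(p,4),np.round(f,1),round(ctrl.get_time(),1))
        if p[2]<ztop-.6*(ztop-zseat): return True
        if ctrl.get_time()>55: return False
    return False
E
python3 - <<'E'
from h import *
J=YAW+90
ctrl.move_to(P(N,.10),att(J))
ctrl.servo_line(P(N,.07),vel=.1);ctrl.dwell(.3)
p=ctrl.get_position();print(p,N,ctrl.get_tcp_rot(),ctrl.get_ft_force(),ctrl.get_time(),ctrl.get_grip_width())
for c in("side","top"):
    im=ctrl.capture(c);cv2.imwrite(f"pics/{c}2.png",im)
a=cv2.resize(cv2.imread("pics/side2.png")[130:250,260:400],None,fx=4,fy=4)
b=cv2.resize(cv2.imread("pics/top2.png")[120:240,290:370],None,fx=3,fy=4)
cv2.imwrite("pics/c2.png",np.hstack([a,b]))
E
```

```text
[ 0.6117583  -0.06341185  0.07043242] [ 0.61151596 -0.06339352] [15.65729842 89.96141305 -1.88489908] [ 0.36124477 -0.07494454 -1.32355819] 13.4667 0.049378364924622185
```

View pics/c2.png

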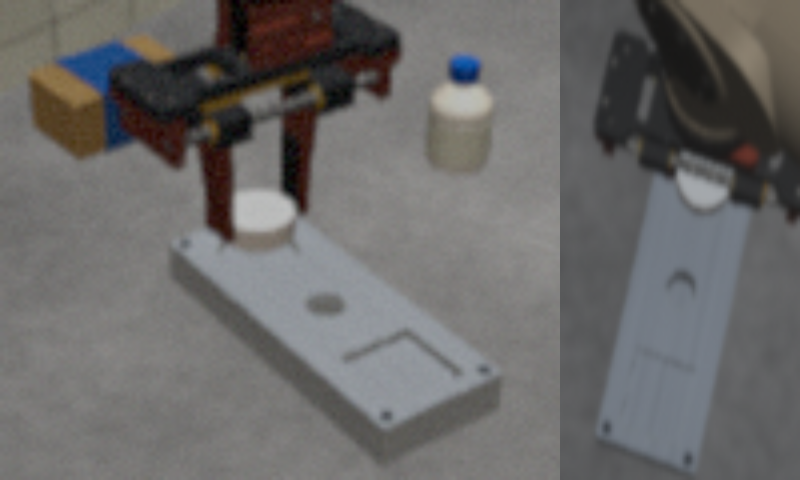

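Run:
```python
from h import *
ok=insert(N,.0554,.0484);print(ok,ctrl.get_grip_width())
```

```text
off [0 0] True [ 0.6116 -0.0634  0.0492] [-0.6 -0.2  3.3] 14.4
True 0.04916548321377961
```

Run:
```python
from h import *
J=YAW+90
ctrl.servo_line(P(N,.0480),vel=.02,force_limit=5);print(ctrl.get_position()[2],ctrl.get_ft_force())
ctrl.grip(.064);ctrl.servo_line(P(N,.12),vel=.15)
im=ctrl.capture("side");cv2.imwrite("pics/side3.png",cv2.resize(im[130:260,260:420],None,fx=4,fy=4))
ctrl.grip(.045,4)
ctrl.move_to(P(V,.15),att(J-90))
print(ctrl.servo_line(P(V,.026),vel=.12,force_limit=6),ctrl.get_position())
ctrl.grip(.01,4);print("w1",ctrl.get_grip_width());ctrl.grip(.045)
ctrl.servo_line(P(V,.1),vel=.15)
ctrl.move_to(P(V,.1),att(J))
print(ctrl.servo_line(P(V,.026),vel=.12,force_limit=6))
ctrl.grip(.01,4);print("w2",ctrl.get_grip_width());ctrl.grip(.036)
ctrl.servo_line(P(V,.049),vel=.05);ctrl.dwell(.2);print(ctrl.get_position())
ctrl.grip(.01,15);print("w3",ctrl.get_grip_width())
ctrl.servo_line(P(V,.12),vel=.12)
print(ctrl.get_grip_width(),ctrl.get_position(),ctrl.get_time())
im=ctrl.capture("side");cv2.imwrite("pics/s4.png",cv2.resize(im[150:330,180:380],None,fx=3,fy=3))
```

```text
0.04919389562931531 [-3.8418862  -2.17772167 10.39072729]
False [0.47000115 0.26790413 0.02665777]
w1 0.02166123796390961
False
w2 0.021641673657501928
[0.46946979 0.26733436 0.04870626]
w3 0.021526594585248558
0.021758274090981623 [0.46950893 0.26701519 0.11954852] 25.825
```

View pics/side3.png

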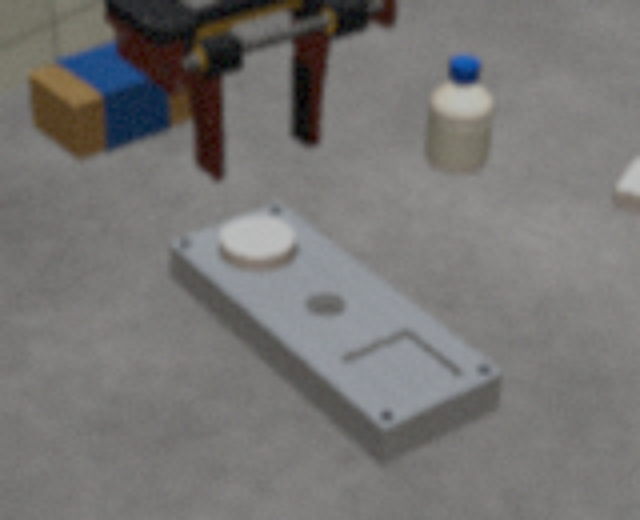

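View pics/s4.png

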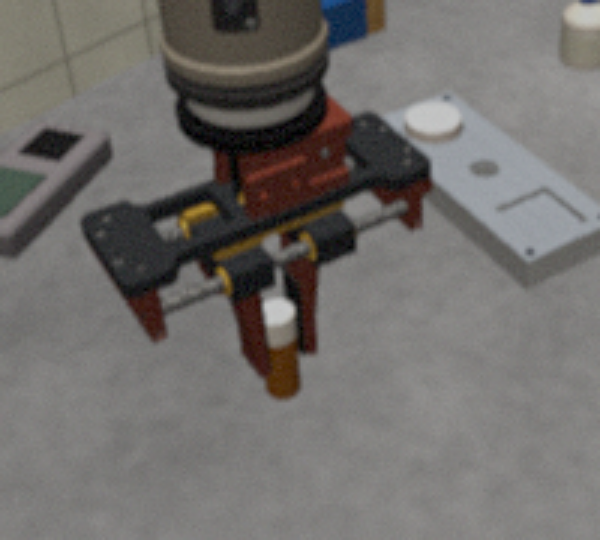

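Run:
```python
from h import *
J=YAW+90
ctrl.move_to(P(C,.13),att(J))
ctrl.servo_line(P(C,.085),vel=.1);ctrl.dwell(.2)
print(ctrl.get_position(),C,ctrl.get_tcp_rot(),ctrl.get_ft_force(),ctrl.get_time())
print(insert(C,.0777,.0527,F=3),ctrl.get_grip_width())
```

```text
[ 0.54037825 -0.04075929  0.08553722] [ 0.54   -0.0408] [19.90313274 89.94609068  2.36184809] [ 0.20829259 -0.29012848  0.14664197] 27.8833
off [0 0] True [ 0.5399 -0.0407  0.0528] [-0.  -0.5  5.2] 29.2
True 0.021255811872374648
```

Seated at the expected height (0.0528, against 0.0527). I'll release, retreat and check.

Run:
```python
from h import *
np.set_printoptions(precision=4,suppress=True)
ctrl.grip(.036);ctrl.servo_line(P(C,.16),vel=.12)
ctrl.move_to([.45,.30,.25],att(YAW+90));ctrl.dwell(.5)
print(ctrl.get_time())
for c in("side","top"):
    im=ctrl.capture(c);cv2.imwrite(f"pics/{c}5.png",im)
    for n,f,x0 in(("disc",lambda x,y:cyl(x,y,.025,.011,.029),N),("vial",lambda x,y:cyl(x,y,.011,.040,.029),C)):
        R=ctrl.trace(c,n)
        if R: print(c,n,round(R[0]["score"],2),*fit((c,),[R[0]["pixels"]],f,x0,[.006,.006]),"target",x0)
a=cv2.resize(cv2.imread("pics/side5.png")[130:250,260:400],None,fx=4,fy=4)
b=cv2.resize(cv2.imread("pics/top5.png")[120:240,290:370],None,fx=3,fy=4)
cv2.imwrite("pics/c5.png",np.hstack([a,b]))
```

```text
32.5833
side disc 0.46 [ 0.6123 -0.0614] 3.8248565479921526 target [ 0.6115 -0.0634]
side vial 0.6 [ 0.541  -0.0389] 0.8143793282655842 target [ 0.54   -0.0408]
top disc 0.67 [ 0.6105 -0.0638] 3.4988193299285153 target [ 0.6115 -0.0634]
```

View pics/c5.png

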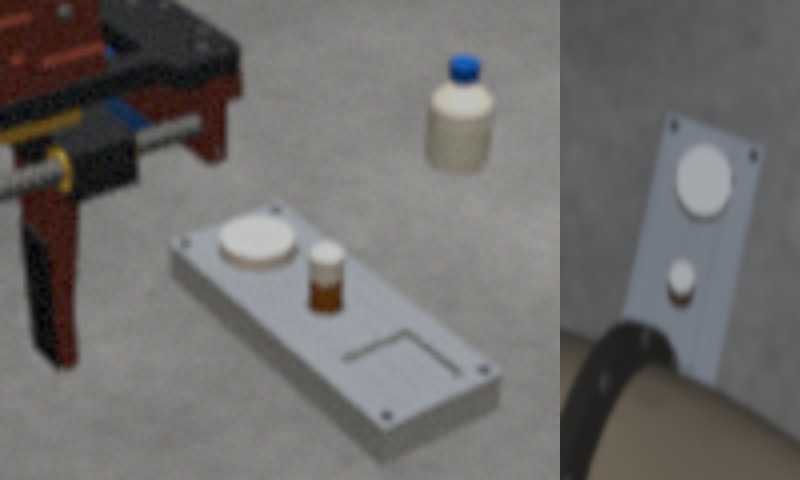

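Run:
```python
from h import *
J=YAW+90
ctrl.grip(.0,5)
w=np.array([-u[1],u[0]])
ctrl.move_to(P(N,.13),att(J))
for t in(N,N+.012*w,N-.012*w,N+.01*u):
    ctrl.servo_line(P(t,.066),vel=.1);ctrl.dwell(.15)
    h=ctrl.servo_line(P(t,.056),vel=.02,force_limit=3)
    print(h,np.round(ctrl.get_position(),4),ctrl.get_ft_force()[2],ctrl.get_time())
    ctrl.servo_line(P(t,.066),vel=.1)
ctrl.servo_line(P(N,.15),vel=.15)
ctrl.move_to([.45,.30,.25],att(J));ctrl.dwell(.5)
im=ctrl.capture("side");cv2.imwrite("pics/side6.png",cv2.resize(im[130:250,260:440],None,fx=4,fy=4))
print(ctrl.get_time())
```

```text
True [ 0.6117 -0.0635  0.0595] 6.038072993917689 36.45
True [ 0.6152 -0.0522  0.0595] 5.735558103674467 37.5083
True [ 0.6081 -0.0745  0.0595] 5.067894084590616 38.6917
True [ 0.6211 -0.0666  0.0595] 5.27083029107694 39.7917
42.825
```

View pics/side6.png

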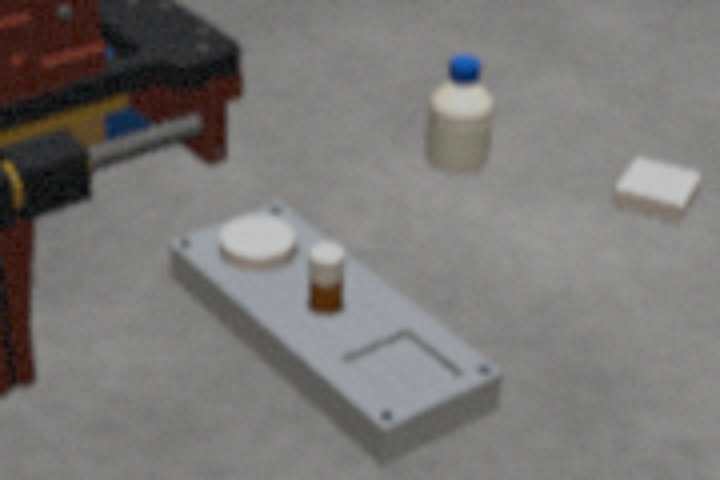

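The disc top reads the same height at four points (0.0595, against an expected 0.059), so it is flat and home. The vial stands upright, and the bottle and tile look unmoved.

```bash
python3 -c "
from workcell import ctrl
ctrl.sign_off()"
```

```text
the job is handed in; nothing more can be done
```

I loaded the carrier and handed the job in at about 43 s of the 64 s allowed. The disc is in the round nest and the vial is in the bore. Both were lowered in under force limits, and both went in at the first try.

- **Disc:** Light touches at four points on its top all stopped at a TCP height of 59.5 mm. About 59 mm was expected, so it is flat and home to within about half a millimetre. While lowering, it stopped 0.8 mm above the calculated height, probably because the fingertips met the carrier top; the touches after release showed it home. The camera estimates of its centre were 1 mm (top) and 2 mm (side) from the nest.
- **Vial:** The gripper stopped at 52.8 mm when it met the bore floor, against 52.7 mm calculated, and the last picture shows it upright. The side camera put it about 2 mm from the bore centre, about what the calibration allows. The top camera's network did not find it, so there is no second camera check.
- **Bottle and tile:** The arm never went near them, and they look unmoved in the last picture; I did not measure them again.

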